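# Shift the roller mixer's pull-and-turn gear selector to the green mode

### The job

Put the roller mixer into its green mode: pull the black sprung selector knob on the white machine up, turn it to the green marker and let it drop fully home in the green slot. The markers show the slots only roughly, so feel for the slot under light load; never force the knob round or down, and do not let it drop in at the amber marker. Leave everything else on the bench where it is and let go of the knob at the end.

Things in the scene. Friction and masses are not known exactly. Their poses are not given: they have to be found in the camera images.
- knob_grip (a point): centre of the black knob's upright bar grip, on the vertical turning axis; x runs along the bar to the pointer, z up. Bar 46 mm long, 16 mm thick, top 16 mm above this point. Round flange, 78 mm across, its top 21.5 mm below: tips can reach 19 mm below this point; nothing else is that high within 80 mm of the axis. Knob home, the deck is 43 mm below (85 mm above the bench)
- pointer (a point): tip of the white pointer line on the knob's flange, 38 mm from the turning axis, in line with the bar
- green_mark (a point): top centre of the green round marker, 18 mm across, 12 mm high, fixed on the deck 60 mm from the knob's axis, 56 degrees left or right (varies) of the rest direction. Its slot is the one nearest: the pointer at the slot's middle is 6 to 19 degrees to one side or the other of the marker's direction seen from the axis; the pin has 3 degrees of play each way in it
- amber_mark (a point): the same for the amber (yellow) marker, 56 degrees to the other side of rest, with its own slot: not to be used
- sel_lift (a joint): how far the knob is pulled up, in m: 0 is fully home in a slot, about 0.008 is the pin standing on the ring between slots (a little less on a slot's edge), the pin is clear of the ring above 0.009, 0.018 is the upper stop. Spring and weight draw the knob down with about 8 N at 0, 10 N on the ring and 12 N at the upper stop
- sel (a joint): turning angle of the knob in rad, positive counter-clockwise from above, 0 (within 0.03 at the start) at the rest position, pointer straight away from the machine's front; limits at -1.62 and 1.62. Turns with about 0.04 N m of friction
- sel_pin: flat-ended 8 mm steel pin under the flange, 30 mm from the axis below the pointer; origin on the axis at deck height, x to the pointer. Drops into a hidden ring's slots: a wide rest slot (the knob turns in it no farther than 18 degrees from 0) and two narrow ones 8.5 mm deep, 112 degrees apart. The whole ring sits 6 to 19 degrees off; elsewhere, out to the turning limits, it is solid
- vial: small vial with red cap standing on the machine's deck, 22 mm across, 45 mm high; origin at the centre of its underside. To be left alone
- comb: white plastic bar 18 x 100 x 10 mm lying on the bench; origin at the centre of its underside. To be left alone
- reagent: bottle with blue cap, 68 mm across, 150 mm high; origin at the centre of its underside. To be left alone
- beaker: glass beaker 72 mm across, 90 mm high; origin at the centre of its underside. To be left alone
- dish: white ceramic bowl 90 mm across, 50 mm high; origin at the centre of its underside. To be left alone
- cylinder_glass: glass measuring cylinder, foot 64 mm across, 170 mm high; origin at the centre of its underside. To be left alone
- boat: small blue tray 70 x 50 x 20 mm; origin at the centre of its underside. To be left alone

How it is judged:
By the outcome, as a careful person would: the job done as asked, in the order asked, and still so for the second after the job is handed in, with the robot touching nothing.
It also fails if it takes over 51 s, if anything falls off the work surface, if the arm or the gripper's body presses on something with over 40 N, if the wrist force passes 120 N, or if a joint passes its speed limit or range.

### The arm

A 6-joint arm with a two-finger parallel gripper is mounted at the origin on the work surface. World frame = base frame: x ahead of the robot, y to its left, z up, the work surface at z = 0. Lengths are in m, angles in degrees, forces in N, time in s.
With the tool pointing down it reaches from about 0.375 to 0.9 m from the base axis. Payload 3.1 kg.
Tool frame: the origin (TCP) lies on the centre line of the jaws, within the pads' length; the fingertips stand 17 mm ahead of it and the grasp point (between the pads) lies 2 mm behind it; y points along the fingers, x is the direction in which the jaws open and shut, and the axes are right-handed (so a half turn about y gives the same grasp; the last joint's range is limited). The gripper opens to 87 mm and grips with 3 to 60 N. Pads are 19 mm wide; open, the fingers measure 117 mm over their backs; the gripper's body (75 mm by 190 mm) begins 51 mm behind the grasp point.
Start: joints at [-77.206, 30.224, 82.088, -0, 67.689, -10.227], TCP at [0.244, -0.575, 0.24] pointing down, gripper open.
Joint ranges: [-176.69, 176.69], [-43.24, 126.21], [12.49, 139.97], [-82, 262], [0, 151.66], [-163.58, 163.58]. Speed limits (degrees/s): [159.86, 159.86, 180, 180, 180, 180].

### API

Orientations are given as a 3x3 rotation matrix whose columns are the frame's x, y, z axes.
In Python, from rig import read_state, capture, camera_info, hand_in, trace, tip_of gives the robot as it stands.
- The arm moves only by the tool jog_arm, never from a script. Its argument "steps" is a list of rows, each an object with "fingers": the opening in per cent of the stroke, from 0 (shut) to 100 (fully open); "delta_pos": the shift along the world's x, y, z in mm, a list of three; "turn": the turn about the world's z in degrees. A call has 1 to 20 rows; each row is the pose to reach, as a shift and turn from the pose commanded when the call began; what a row does not reach only later rows make up. A row lasts 1/12 s, in which the tool goes at most 41.7 mm and 7.16 degrees, less where a joint would pass 70% of its speed; a pose out of reach is approached as far as the arm can. A call with a gripper value outside its range is refused whole. The fingers move at their own pace and stop on an object; the grip force is fixed at half the most. Time passes only in rows, so rows that repeat a pose let the fingers close. It gives the time, the measured TCP pose, the force and the opening at its end, in the units of the state.
- read_state(): the state, without advancing time (a new reading comes with each control period).
- capture(name): name is "scene" or "top"; returns the picture (420x560x3 uint8, red, green, blue); there is no depth.
- camera_info(name): a dict with "fov_y" (degrees; the focal length in pixels is half the picture's height over the tangent of half this angle, whatever the lens; pixels are square), "cx", "cy" (the principal point, pixels), "k1" (the pictures are not rectified: a ray, as slopes to the right and down, at radius r is drawn at 1 + k1 r^2 times it, then the intrinsics apply), "view" (4x4, takes a point from world to camera coordinates). Camera axes: x right, y down, z forward; pixel columns grow to the right and rows downward; lengths in m; the calibration is good to about 2 mm. A picture is of the moment at which its call begins. camera_info takes no time and is no camera call.
- hand_in(): hands the job in, once; it reports no verdict.
Trained networks look in the newest picture that a camera, given by its name, has taken for a name from the list of things; names that differ only in an ending like _2 or _b are one class to them, and where a whole thing is asked for, a point or a joint stands for the part that bears it (a point fixed in the world has none). Each returns a list of dicts, best first, with "confidence" (0 to 1); they miss things now and then, are a little off and sometimes report something else, mostly with a low value. They report only what shows in the picture. A call takes as long as a camera call.
- trace(target, camera): "mask" (420x560 bool, what is visible of it).
- tip_of(target, camera): "position" ([x, y, z] in m, in world coordinates, good to about 4 mm: a listed point, or the origin of a listed thing).
The state is a dict: "time_s": time; "joint_positions": joint angles; "qvel": joint speeds; "tau": joint torques, N m; "position": TCP position; "tcp_rot": TCP orientation; "force": force on the tool from outside, world axes, zero at the start; "moment": the same for the moment, N m; "opening": opening from 0.0 (shut) to 1.0 (fully open).
Only numpy, scipy, OpenCV 4.12 (cv2) and the standard library are available. Lean on these libraries where they do the work, as an engineer would, in place of code of your own. Each camera call takes 0.05 s, during which the arm holds its last target.

## Working session

There is one attempt and no reset: what is moved stays moved. The work goes in short steps, Python scripts to look and compute and a tool call to move; the robot and the scene stay as the last step left them, time stands still between calls to the robot, and variables do not carry over. Pictures are saved under pics/ and viewed, and the job is handed in when it is done.

Besides the shell and the picture viewer there is one more tool, called after ">>>" by a JSON object that holds its "op" and its "data". jog_arm: Moves the arm, as the interface text tells. Its arguments: {"type":"object","properties":{"steps":{"type":"array","items":{"type":"object","properties":{"fingers":{"type":"number"},"delta_pos":{"type":"array","items":{"type":"number"}},"turn":{"type":"number"}}}}},"required":["steps"]}

```bash
mkdir -p pics; ls
python3 - <<'E'
from rig import *
import cv2
s=read_state();print(s)
for n in ("scene","top"):
    im=capture(n);cv2.imwrite(f"pics/a_{n}.png",im[:,:,::-1]);c=camera_info(n);print(n,c)
    for t in ("knob_grip","pointer","green_mark","amber_mark","vial","reagent","beaker","cylinder_glass"):
        print(t,[(d['confidence'],d['position']) for d in tip_of(t,n)][:2])
E
```

```text
pics
{'time_s': 0.0, 'joint_positions': array([-7.72060955e+01,  3.02793339e+01,  8.21572203e+01,  9.27116311e-04,
        6.76879686e+01, -1.02268383e+01]), 'qvel': array([-0.16418352, -0.02080234,  0.08835322, -0.0050153 ,  0.04693898,
        0.03464997]), 'tau': array([-5.29812842e-04, -4.40039062e+01, -1.76592278e+01,  6.31661760e-02,
        5.79477358e-02, -1.60171389e-04]), 'position': array([ 0.24429391, -0.5745202 ,  0.23856301]), 'tcp_rot': array([[ 3.91058186e-01, -4.66674498e-04,  9.20365839e-01],
       [-9.20363478e-01,  2.12268780e-03,  3.91058259e-01],
       [-2.13614625e-03, -9.99997638e-01,  4.00584277e-04]]), 'force': array([-0.51923183,  0.29520214, -0.11888354]), 'moment': array([ 0.02241192,  0.02454904, -0.06372406]), 'opening': 0.9987555783570465}
scene {'fov_y': 57.47285982789221, 'cx': 277.8896688832493, 'cy': 209.15773335599465, 'k1': -0.0914759477699803, 'view': array([[ 0.4035955 ,  0.914615  ,  0.02429156, -0.18796055],
       [ 0.56599259, -0.22872137, -0.7920473 , -0.17589041],
       [-0.71886234,  0.33341557, -0.60997623,  1.37004345],
       [ 0. 
[... 464 characters left out ...]
484, 'cy': 206.84781711661307, 'k1': -0.06953181320028584, 'view': array([[ 0.02064501, -0.99974735, -0.00888917, -0.00814435],
       [-0.98206878, -0.0186119 , -0.18760201,  0.45511187],
       [ 0.18738916,  0.01260282, -0.9822049 ,  1.3606333 ],
       [ 0.        ,  0.        ,  0.        ,  1.        ]])}
knob_grip [(0.85, [0.5152, 0.0183, 0.1306])]
pointer [(0.67, [0.5499, 0.0088, 0.1017]), (0.66, [0.4767, -0.437, 0.0008])]
green_mark [(0.47, [0.5543, 0.0617, 0.0938])]
amber_mark [(0.43, [0.5439, -0.0432, 0.0983])]
vial [(0.39, [0.4473, 0.1156, 0.0852])]
reagent [(0.87, [0.642, 0.4126, 0.0045])]
beaker [(0.87, [0.4446, 0.34, -0.0087])]
cylinder_glass [(0.74, [0.5687, -0.4442, 0.001])]
```

View pics/a_scene.png

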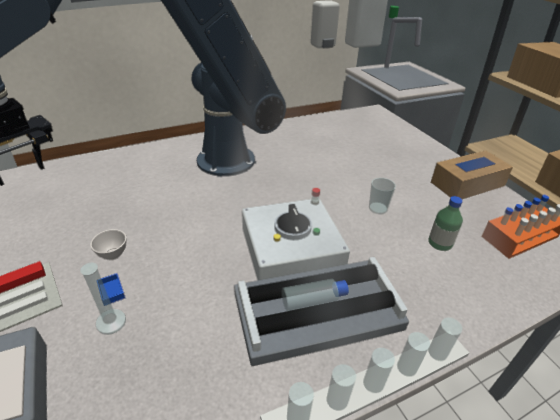

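View pics/a_top.png

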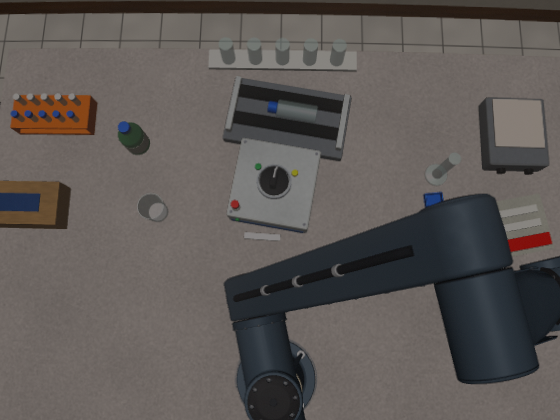

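Run:
```python
import cv2
im=cv2.imread("pics/a_top.png");cv2.imwrite("pics/a_top_z.png",cv2.resize(im[140:240,200:330],None,fx=6,fy=6,interpolation=cv2.INTER_CUBIC))
```

```text
(no output)
```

View pics/a_top_z.png

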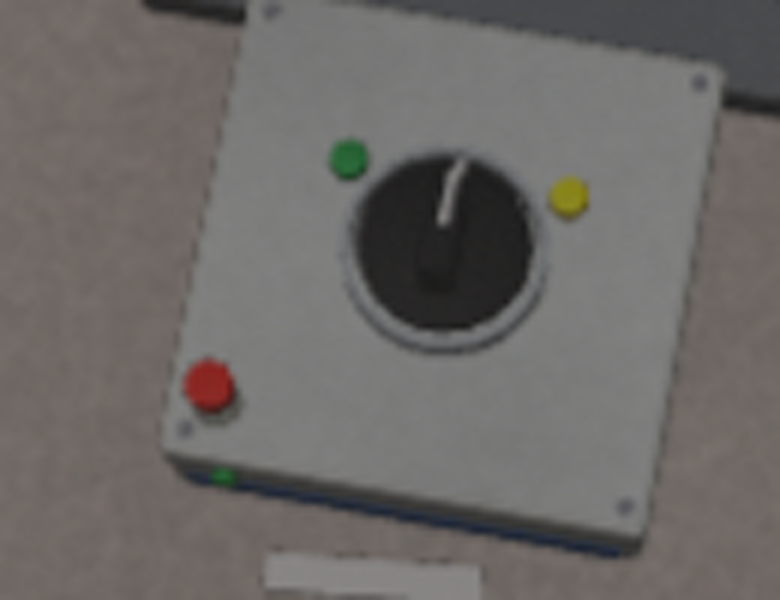

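```bash
cat > h.py <<'E'
import numpy as np,cv2
from rig import *
def ray(n,u,v):
    c=camera_info(n);f=210/np.tan(np.radians(c['fov_y']/2))
    d=np.array([(u-c['cx'])/f,(v-c['cy'])/f]);p=d.copy()
    for _ in range(20):p=d/(1+c['k1']*(p@p))
    V=np.array(c['view']);R=V[:3,:3];o=-R.T@V[:3,3]
    return o,R.T@np.array([p[0],p[1],1])
def at(n,u,v,z):
    o,d=ray(n,u,v);return o+d*(z-o[2])/d[2]
E
python3 - <<'E'
from h import *
im=cv2.imread("pics/a_top.png").astype(int)
def cen(n,cond,box):
    x0,x1,y0,y1=box;ys,xs=np.nonzero(cond[y0:y1,x0:x1]);return xs.mean()+x0,ys.mean()+y0,len(xs)
b,g,r=im[...,0],im[...,1],im[...,2]
G=cen(0,(g-r>25)&(g-b>15),(250,268,158,175));A=cen(0,(r-b>40)&(g-b>30),(285,305,162,182));print(G,A)
K=cen(0,(im.max(2)<70),(255,293,160,200));print(K)
Gp=at("top",*G[:2],.097);Ap=at("top",*A[:2],.097);Fp=at("top",274,180.5,.1065);P=at("top",277.2,166.7,.1065)
print(Gp,Ap,Fp,P)
# axis from markers: 60 mm, +-56deg
m=(Gp+Ap)/2;d=(Ap-Gp)[:2];print(np.linalg.norm(d), 120*np.sin(np.radians(56)))
n=np.array([-d[1],d[0]])/np.linalg.norm(d)  # 
if n[0]<0:n=-n
ax=m[:2]-n*60*np.cos(np.radians(56));print("axis",ax,"rest dir",np.degrees(np.arctan2(n[1],n[0])))
for q in (ax,Fp[:2]):
  for t in (Gp,Ap,P):
    e=t[:2]-q;print(np.degrees(np.arctan2(e[1],e[0])),np.linalg.norm(e))
E
```

```text
(np.float64(257.6774193548387), np.float64(166.09677419354838), 31) (np.float64(294.5), np.float64(172.2941176470588), 34)
(np.float64(273.54819277108436), np.float64(180.4171686746988), 664)
[0.5542737  0.05858608 0.097     ] [ 0.53903616 -0.03967099  0.097     ] [0.51330895 0.01401424 0.1065    ] [0.55095527 0.00640304 0.1065    ]
0.0994315554543924 99.48450870660501
axis [-32.60860775   5.1511196 ] rest dir -8.815114424175013
-8.730215213886664 33.55161104194422
-8.90001363446336 33.55161104194422
-8.8191430032861 33.55629193130613
47.41474115086901 0.06053725294347032
-64.39518108618557 0.059531447873366825
-11.429787680826292 0.03840801665624308
```

>>> {"op": "jog_arm", "data": {"steps": [{"delta_pos": [40, 88, 0], "turn": -5, "fingers": 100}, {"delta_pos": [57, 125, 0], "turn": -10, "fingers": 100}, {"delta_pos": [74, 162, 0], "turn": -15, "fingers": 100}, {"delta_pos": [91, 199, 0], "turn": -20, "fingers": 100}, {"delta_pos": [108, 236, 0], "turn": -25, "fingers": 100}, {"delta_pos": [125, 273, 0], "turn": -30, "fingers": 100}, {"delta_pos": [142, 310, 0], "turn": -33, "fingers": 100}, {"delta_pos": [159, 348, 0], "turn": -33, "fingers": 100}, {"delta_pos": [176, 385, 0], "turn": -33, "fingers": 100}, {"delta_pos": [193, 422, 0], "turn": -33, "fingers": 80}, {"delta_pos": [210, 459, 0], "turn": -33, "fingers": 80}, {"delta_pos": [227, 496, 0], "turn": -33, "fingers": 60}, {"delta_pos": [244, 533, 0], "turn": -33, "fingers": 60}, {"delta_pos": [258, 565, 0], "turn": -33, "fingers": 60}, {"delta_pos": [269.7, 590.5, 0], "turn": -33, "fingers": 60}, {"delta_pos": [269.7, 590.5, 0], "turn": -33, "fingers": 60}, {"delta_pos": [269.7, 590.5, 0], "turn": -33, "fingers": 60}, {"delta_pos": [269.7, 590.5, 0], "turn": -33, "fingers": 60}, {"delta_pos": [269.7, 590.5, 0], "turn": -33, "fingers": 60}]}}

```text
time_s: 2.48
position: [0.5138, 0.015, 0.2395]
tcp_rot: [[-0.173, -0.001, 0.985], [-0.985, -0.0, -0.173], [0.001, -1.0, -0.001]]
force: [-0.2, -0.7, 0.4]
opening: 0.599
```

>>> {"op": "jog_arm", "data": {"steps": [{"delta_pos": [0, 0.5, -30], "turn": 0, "fingers": 60}, {"delta_pos": [0, 0.5, -55], "turn": 0, "fingers": 60}, {"delta_pos": [0, 0.5, -70], "turn": 0, "fingers": 60}, {"delta_pos": [0, 0.5, -70], "turn": 0, "fingers": 60}]}}

```text
time_s: 2.82
position: [0.5113, 0.0145, 0.1667]
tcp_rot: [[-0.176, -0.007, 0.984], [-0.984, 0.001, -0.176], [0.0, -1.0, -0.008]]
force: [-1.4, -0.8, 0.0]
opening: 0.598
```

Run:
```python
from h import *
im=capture("scene");z=im[150:270,220:360]
cv2.imwrite("pics/b.png",cv2.resize(z[:,:,::-1],None,fx=5,fy=5,interpolation=cv2.INTER_CUBIC));print(read_state()['force'])
```

```text
[ 0.05969152  0.58863179 -0.10062589]
```

View pics/b.png

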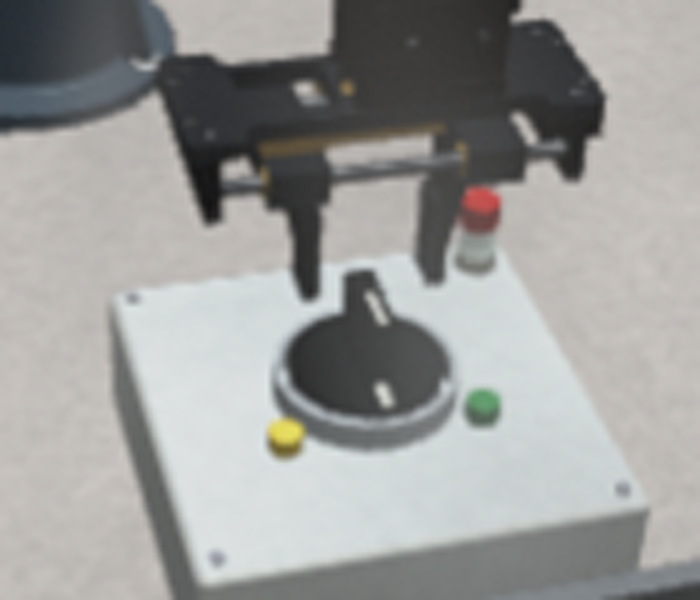

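>>> {"op": "jog_arm", "data": {"steps": [{"delta_pos": [0, 0.5, -15], "turn": 0, "fingers": 60}, {"delta_pos": [0, 0.5, -30], "turn": 0, "fingers": 60}, {"delta_pos": [0, 0.5, -40], "turn": 0, "fingers": 60}, {"delta_pos": [0, 0.5, -40], "turn": 0, "fingers": 60}, {"delta_pos": [0, 0.5, -40], "turn": 0, "fingers": 60}, {"delta_pos": [0, 0.5, -40], "turn": 0, "fingers": 60}]}}

```text
time_s: 3.37
position: [0.5149, 0.0159, 0.1305]
tcp_rot: [[-0.174, 0.002, 0.985], [-0.985, -0.0, -0.174], [0.0, -1.0, 0.002]]
force: [-0.5, 0.0, -0.2]
opening: 0.6
```

Run:
```python
from h import *
im=capture("scene");z=im[150:270,220:360]
cv2.imwrite("pics/c.png",cv2.resize(z[:,:,::-1],None,fx=5,fy=5,interpolation=cv2.INTER_CUBIC));s=read_state();print(s['force'],s['position'])
```

```text
[ 0.42051824  0.25171348 -1.27454463] [0.51494205 0.0159766  0.13057476]
```

View pics/c.png

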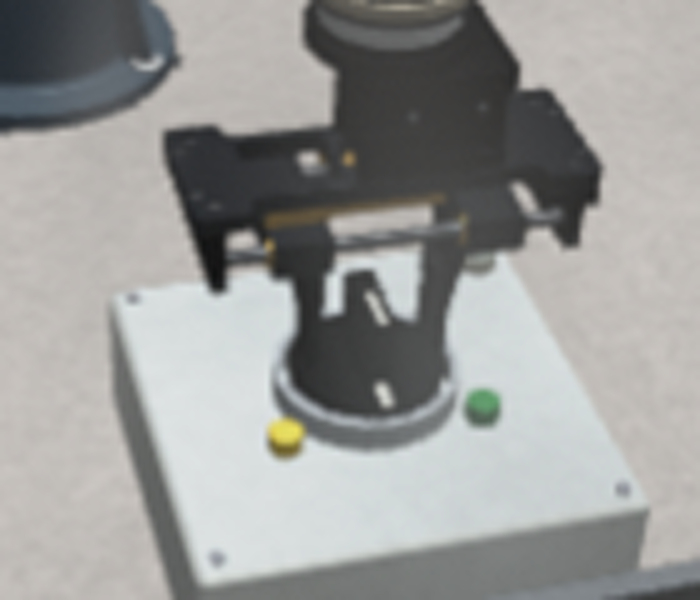

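>>> {"op": "jog_arm", "data": {"steps": [{"delta_pos": [0, 0, -1], "turn": 0, "fingers": 40}, {"delta_pos": [0, 0, -1], "turn": 0, "fingers": 20}, {"delta_pos": [0, 0, -1], "turn": 0, "fingers": 10}, {"delta_pos": [0, 0, -1], "turn": 0, "fingers": 10}, {"delta_pos": [0, 0, -1], "turn": 0, "fingers": 0}, {"delta_pos": [0, 0, -1], "turn": 0, "fingers": 0}, {"delta_pos": [0, 0, -1], "turn": 0, "fingers": 0}, {"delta_pos": [0, 0, -1], "turn": 0, "fingers": 0}, {"delta_pos": [0, 0, -1], "turn": 0, "fingers": 0}, {"delta_pos": [0, 0, -1], "turn": 0, "fingers": 0}]}}

```text
time_s: 4.25
position: [0.5139, 0.0151, 0.1286]
tcp_rot: [[-0.172, -0.001, 0.985], [-0.985, -0.002, -0.172], [0.002, -1.0, -0.0]]
force: [-2.4, -4.1, 1.5]
opening: 0.18
```

Run:
```python
from h import *
s=read_state();print(s['force'],s['moment'],s['position'],s['opening'])
```

```text
[-2.39220617 -4.11452256  1.53763787] [-0.79845926  0.30822052 -0.02018494] [0.51393814 0.01509081 0.12864451] 0.17974468287651635
```

>>> {"op": "jog_arm", "data": {"steps": [{"delta_pos": [0, -1, 2], "turn": 0, "fingers": 0}, {"delta_pos": [0, -1, 5], "turn": 0, "fingers": 0}, {"delta_pos": [0, -1, 8], "turn": 0, "fingers": 0}, {"delta_pos": [0, -1, 11], "turn": 0, "fingers": 0}, {"delta_pos": [0, -1, 14], "turn": 0, "fingers": 0}, {"delta_pos": [0, -1, 14], "turn": 0, "fingers": 0}, {"delta_pos": [0, -1, 14], "turn": 0, "fingers": 0}, {"delta_pos": [0, -1, 14], "turn": 0, "fingers": 0}]}}

```text
time_s: 4.92
position: [0.5139, 0.015, 0.1424]
tcp_rot: [[-0.173, -0.001, 0.985], [-0.985, -0.001, -0.173], [0.001, -1.0, -0.0]]
force: [1.8, -4.9, -12.5]
opening: 0.177
```

Run:
```python
from h import *
s=read_state();print(s['force'],s['moment'],s['position'],s['opening'])
im=capture("scene");z=im[150:270,220:360]
cv2.imwrite("pics/d.png",cv2.resize(z[:,:,::-1],None,fx=5,fy=5,interpolation=cv2.INTER_CUBIC))
```

```text
[  1.75136018  -4.93806059 -12.49739283] [-0.82285425 -0.190467    0.03256343] [0.51388661 0.0150172  0.14238274] 0.17731410867680944
```

View pics/d.png

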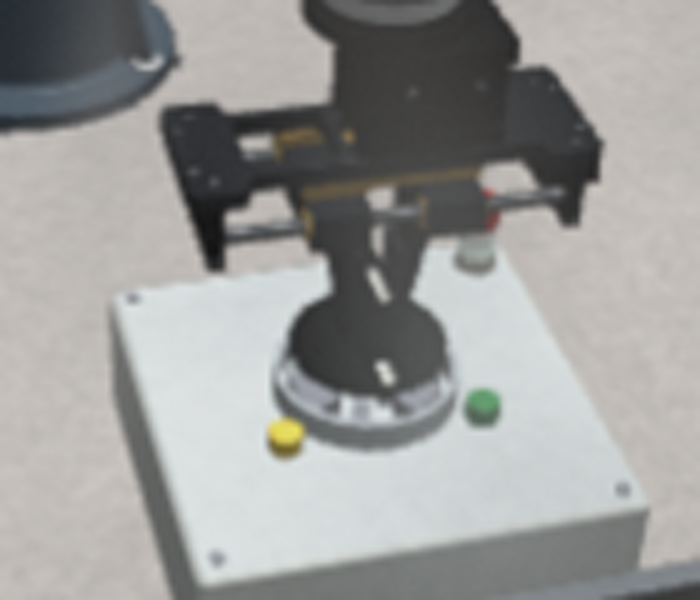

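>>> {"op": "jog_arm", "data": {"steps": [{"delta_pos": [0, -0.5, 0], "turn": 0, "fingers": 0}, {"delta_pos": [0, -0.5, 0], "turn": 0, "fingers": 0}, {"delta_pos": [0, -0.5, 0], "turn": 0, "fingers": 0}, {"delta_pos": [0, -0.5, 0], "turn": 0, "fingers": 0}]}}

```text
time_s: 5.3
position: [0.5139, 0.0149, 0.1424]
tcp_rot: [[-0.173, -0.001, 0.985], [-0.985, 0.0, -0.173], [-0.0, -1.0, -0.001]]
force: [0.7, -3.7, -11.5]
opening: 0.185
```

>>> {"op": "jog_arm", "data": {"steps": [{"delta_pos": [0, -0.3, 0], "turn": 3, "fingers": 0}, {"delta_pos": [0, -0.3, 0], "turn": 6, "fingers": 0}, {"delta_pos": [0, -0.3, 0], "turn": 9, "fingers": 0}, {"delta_pos": [0, -0.3, 0], "turn": 12, "fingers": 0}, {"delta_pos": [0, -0.3, 0], "turn": 15, "fingers": 0}, {"delta_pos": [0, -0.3, 0], "turn": 18, "fingers": 0}, {"delta_pos": [0, -0.3, 0], "turn": 18, "fingers": 0}, {"delta_pos": [0, -0.3, 0], "turn": 18, "fingers": 0}]}}

```text
time_s: 5.97
position: [0.5138, 0.0144, 0.1425]
tcp_rot: [[0.139, -0.001, 0.99], [-0.99, -0.0, 0.139], [0.0, -1.0, -0.001]]
force: [0.2, -3.7, -10.6]
opening: 0.183
```

Run:
```python
from h import *
s=read_state();print(s['force'],s['moment'],s['position'],s['opening'])
```

```text
[  0.16389058  -3.66948512 -10.61440758] [-0.77311188 -0.11929521  0.0346755 ] [0.513846   0.01443499 0.14246023] 0.18263881955049793
```

>>> {"op": "jog_arm", "data": {"steps": [{"delta_pos": [0, -0.7, 0], "turn": 3, "fingers": 0}, {"delta_pos": [0, -0.7, 0], "turn": 6, "fingers": 0}, {"delta_pos": [0, -0.7, 0], "turn": 9, "fingers": 0}, {"delta_pos": [0, -0.7, 0], "turn": 12, "fingers": 0}, {"delta_pos": [0, -0.7, 0], "turn": 15, "fingers": 0}, {"delta_pos": [0, -0.7, 0], "turn": 15, "fingers": 0}, {"delta_pos": [0, -0.7, 0], "turn": 15, "fingers": 0}]}}

```text
time_s: 6.55
position: [0.514, 0.0139, 0.1425]
tcp_rot: [[0.389, -0.0, 0.921], [-0.921, 0.0, 0.389], [-0.0, -1.0, -0.0]]
force: [0.5, -3.7, -11.7]
opening: 0.181
```

Run:
```python
from h import *
s=read_state();print(s['force'],s['moment'],s['position'],s['opening'])
im=capture("scene");z=im[150:270,220:360]
cv2.imwrite("pics/e.png",cv2.resize(z[:,:,::-1],None,fx=5,fy=5,interpolation=cv2.INTER_CUBIC))
```

```text
[  0.46969636  -3.7491438  -11.67701165] [-0.55615109 -0.11451303  0.00506972] [0.51395177 0.01391824 0.14248439] 0.18124911128895216
```

View pics/e.png

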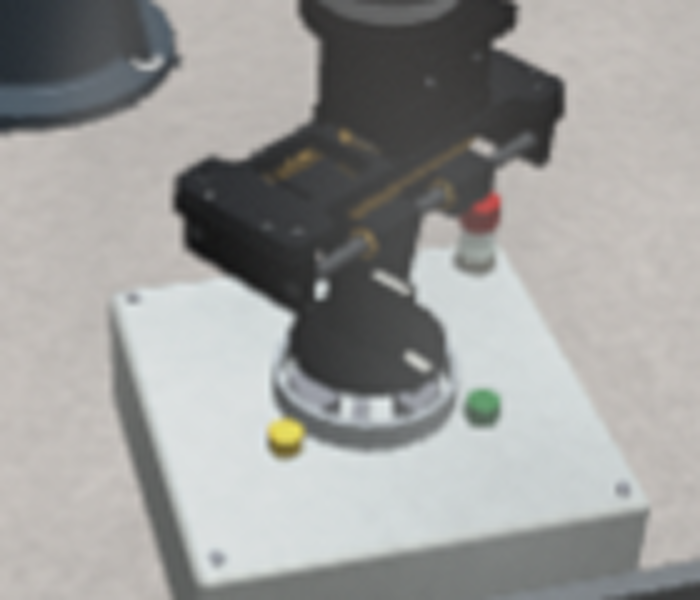

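>>> {"op": "jog_arm", "data": {"steps": [{"delta_pos": [0, 0, -2], "turn": 0, "fingers": 0}, {"delta_pos": [0, 0, -4], "turn": 0, "fingers": 0}, {"delta_pos": [0, 0, -5], "turn": 0, "fingers": 0}, {"delta_pos": [0, 0, -5], "turn": 0, "fingers": 0}, {"delta_pos": [0, 0, -5], "turn": 0, "fingers": 0}]}}

```text
time_s: 7.02
position: [0.514, 0.0139, 0.1374]
tcp_rot: [[0.391, -0.001, 0.921], [-0.921, 0.0, 0.391], [-0.0, -1.0, -0.0]]
force: [-0.1, -3.5, -10.4]
opening: 0.18
```

>>> {"op": "jog_arm", "data": {"steps": [{"delta_pos": [0, 0, -0.7], "turn": 0, "fingers": 0}, {"delta_pos": [0, 0, -0.7], "turn": 0, "fingers": 0}, {"delta_pos": [0, 0, -0.7], "turn": 0, "fingers": 0}]}}

```text
time_s: 7.27
position: [0.5139, 0.0139, 0.1372]
tcp_rot: [[0.391, -0.0, 0.92], [-0.92, 0.0, 0.391], [-0.0, -1.0, -0.0]]
force: [-2.3, -2.7, -5.7]
opening: 0.179
```

>>> {"op": "jog_arm", "data": {"steps": [{"delta_pos": [0, 0, 0], "turn": 1.5, "fingers": 0}, {"delta_pos": [0, 0, 0], "turn": 3, "fingers": 0}, {"delta_pos": [0, 0, 0], "turn": 3, "fingers": 0}, {"delta_pos": [0, 0, 0], "turn": 3, "fingers": 0}]}}

```text
time_s: 7.6
position: [0.514, 0.0138, 0.1371]
tcp_rot: [[0.438, -0.0, 0.899], [-0.899, -0.0, 0.438], [-0.0, -1.0, -0.0]]
force: [-2.3, -3.3, -4.1]
opening: 0.182
```

>>> {"op": "jog_arm", "data": {"steps": [{"delta_pos": [0, 0, 0], "turn": 1, "fingers": 0}, {"delta_pos": [0, 0, 0], "turn": 2, "fingers": 0}, {"delta_pos": [0, 0, 0], "turn": 2, "fingers": 0}, {"delta_pos": [0, 0, 0], "turn": 2, "fingers": 0}]}}

```text
time_s: 7.93
position: [0.514, 0.0137, 0.1371]
tcp_rot: [[0.47, -0.0, 0.883], [-0.883, -0.0, 0.47], [-0.0, -1.0, -0.0]]
force: [-3.3, -3.4, -1.2]
opening: 0.181
```

>>> {"op": "jog_arm", "data": {"steps": [{"delta_pos": [0, 0, 0], "turn": 1, "fingers": 0}, {"delta_pos": [0, 0, 0], "turn": 2, "fingers": 0}, {"delta_pos": [0, 0, 0], "turn": 2, "fingers": 0}, {"delta_pos": [0, 0, 0], "turn": 2, "fingers": 0}]}}

```text
time_s: 8.27
position: [0.514, 0.0137, 0.1371]
tcp_rot: [[0.501, -0.0, 0.866], [-0.866, -0.0, 0.501], [0.0, -1.0, -0.0]]
force: [-3.1, -3.5, -0.6]
opening: 0.179
```

>>> {"op": "jog_arm", "data": {"steps": [{"delta_pos": [0, 0, 0.4], "turn": 0, "fingers": 0}, {"delta_pos": [0, 0, 0.4], "turn": 1, "fingers": 0}, {"delta_pos": [0, 0, 0.4], "turn": 2, "fingers": 0}, {"delta_pos": [0, 0, 0.4], "turn": 2, "fingers": 0}]}}

```text
time_s: 8.6
position: [0.5141, 0.0137, 0.1371]
tcp_rot: [[0.532, -0.0, 0.847], [-0.847, -0.0, 0.532], [0.0, -1.0, -0.0]]
force: [-1.8, -4.6, -3.2]
opening: 0.179
```

>>> {"op": "jog_arm", "data": {"steps": [{"delta_pos": [0, 0, 0], "turn": 1, "fingers": 0}, {"delta_pos": [0, 0, 0], "turn": 2, "fingers": 0}, {"delta_pos": [0, 0, 0], "turn": 2, "fingers": 0}, {"delta_pos": [0, 0, 0], "turn": 2, "fingers": 0}]}}

```text
time_s: 8.93
position: [0.5141, 0.0136, 0.1372]
tcp_rot: [[0.561, -0.0, 0.828], [-0.828, -0.0, 0.561], [0.0, -1.0, -0.0]]
force: [-2.2, -5.0, -3.9]
opening: 0.18
```

>>> {"op": "jog_arm", "data": {"steps": [{"delta_pos": [0, -0.4, 0], "turn": 1, "fingers": 0}, {"delta_pos": [0, -0.4, 0], "turn": 2, "fingers": 0}, {"delta_pos": [0, -0.4, 0], "turn": 2, "fingers": 0}, {"delta_pos": [0, -0.4, 0], "turn": 2, "fingers": 0}]}}

```text
time_s: 9.27
position: [0.5141, 0.0135, 0.1372]
tcp_rot: [[0.588, -0.0, 0.809], [-0.809, 0.0, 0.588], [-0.0, -1.0, -0.0]]
force: [-2.6, -3.4, -4.8]
opening: 0.181
```

>>> {"op": "jog_arm", "data": {"steps": [{"delta_pos": [0, 0, 0], "turn": 1, "fingers": 0}, {"delta_pos": [0, 0, 0], "turn": 2, "fingers": 0}, {"delta_pos": [0, 0, 0], "turn": 2, "fingers": 0}, {"delta_pos": [0, 0, 0], "turn": 2, "fingers": 0}]}}

```text
time_s: 9.6
position: [0.5142, 0.0134, 0.1372]
tcp_rot: [[0.616, 0.0, 0.788], [-0.788, 0.0, 0.616], [-0.0, -1.0, 0.0]]
force: [-2.2, -3.2, -4.7]
opening: 0.183
```

>>> {"op": "jog_arm", "data": {"steps": [{"delta_pos": [0, 0, 0], "turn": 1, "fingers": 0}, {"delta_pos": [0, 0, 0], "turn": 2, "fingers": 0}, {"delta_pos": [0, 0, 0], "turn": 2, "fingers": 0}, {"delta_pos": [0, 0, 0], "turn": 2, "fingers": 0}]}}

```text
time_s: 9.93
position: [0.5142, 0.0134, 0.1372]
tcp_rot: [[0.643, 0.0, 0.766], [-0.766, -0.0, 0.643], [0.0, -1.0, 0.0]]
force: [-2.4, -3.2, -7.5]
opening: 0.183
```

>>> {"op": "jog_arm", "data": {"steps": [{"delta_pos": [0, 0, -0.3], "turn": 0, "fingers": 0}, {"delta_pos": [0, 0, -0.3], "turn": 0, "fingers": 0}, {"delta_pos": [0, 0, -0.3], "turn": 0, "fingers": 0}]}}

```text
time_s: 10.18
position: [0.5142, 0.0134, 0.1371]
tcp_rot: [[0.643, 0.0, 0.766], [-0.766, -0.0, 0.643], [0.0, -1.0, 0.0]]
force: [-2.0, -3.1, -4.2]
opening: 0.182
```

>>> {"op": "jog_arm", "data": {"steps": [{"delta_pos": [0, 0, 0], "turn": 1, "fingers": 0}, {"delta_pos": [0, 0, 0], "turn": 2, "fingers": 0}, {"delta_pos": [0, 0, 0], "turn": 2, "fingers": 0}, {"delta_pos": [0, 0, 0], "turn": 2, "fingers": 0}]}}

```text
time_s: 10.52
position: [0.5142, 0.0134, 0.1371]
tcp_rot: [[0.67, 0.0, 0.743], [-0.743, -0.0, 0.67], [0.0, -1.0, 0.0]]
force: [-2.3, -3.9, -2.2]
opening: 0.181
```

>>> {"op": "jog_arm", "data": {"steps": [{"delta_pos": [0, 0, 0.2], "turn": 1, "fingers": 0}, {"delta_pos": [0, 0, 0.2], "turn": 2, "fingers": 0}, {"delta_pos": [0, 0, 0.2], "turn": 2, "fingers": 0}, {"delta_pos": [0, 0, 0.2], "turn": 2, "fingers": 0}]}}

```text
time_s: 10.85
position: [0.5143, 0.0133, 0.1372]
tcp_rot: [[0.695, 0.0, 0.719], [-0.719, -0.0, 0.695], [0.0, -1.0, 0.0]]
force: [-1.8, -4.1, -4.1]
opening: 0.183
```

>>> {"op": "jog_arm", "data": {"steps": [{"delta_pos": [0, 0, 0], "turn": 1, "fingers": 0}, {"delta_pos": [0, 0, 0], "turn": 2, "fingers": 0}, {"delta_pos": [0, 0, 0], "turn": 2, "fingers": 0}, {"delta_pos": [0, 0, 0], "turn": 2, "fingers": 0}]}}

```text
time_s: 11.18
position: [0.5143, 0.0133, 0.1371]
tcp_rot: [[0.72, 0.0, 0.694], [-0.694, -0.0, 0.72], [0.0, -1.0, 0.0]]
force: [-1.1, -4.6, -3.4]
opening: 0.184
```

>>> {"op": "jog_arm", "data": {"steps": [{"delta_pos": [0, 0, 0], "turn": 1, "fingers": 0}, {"delta_pos": [0, 0, 0], "turn": 2, "fingers": 0}, {"delta_pos": [0, 0, 0], "turn": 2, "fingers": 0}, {"delta_pos": [0, 0, 0], "turn": 2, "fingers": 0}]}}

```text
time_s: 11.52
position: [0.5143, 0.0133, 0.1372]
tcp_rot: [[0.744, 0.0, 0.669], [-0.669, -0.0, 0.744], [0.0, -1.0, 0.0]]
force: [-1.3, -4.4, -5.8]
opening: 0.182
```

>>> {"op": "jog_arm", "data": {"steps": [{"delta_pos": [0, 0, 0], "turn": 1, "fingers": 0}, {"delta_pos": [0, 0, 0], "turn": 2, "fingers": 0}, {"delta_pos": [0, 0, 0], "turn": 2, "fingers": 0}, {"delta_pos": [0, 0, 0], "turn": 2, "fingers": 0}]}}

```text
time_s: 11.85
position: [0.5144, 0.0132, 0.1371]
tcp_rot: [[0.767, 0.0, 0.642], [-0.642, -0.0, 0.767], [0.001, -1.0, 0.0]]
force: [-1.0, -5.3, -5.0]
opening: 0.182
```

>>> {"op": "jog_arm", "data": {"steps": [{"delta_pos": [0, -0.4, 0], "turn": 1, "fingers": 0}, {"delta_pos": [0, -0.4, 0], "turn": 2, "fingers": 0}, {"delta_pos": [0, -0.4, 0], "turn": 2, "fingers": 0}, {"delta_pos": [0, -0.4, 0], "turn": 2, "fingers": 0}]}}

```text
time_s: 12.18
position: [0.5144, 0.0131, 0.1371]
tcp_rot: [[0.788, 0.001, 0.615], [-0.615, 0.0, 0.788], [0.0, -1.0, 0.0]]
force: [-0.2, -3.2, -6.4]
opening: 0.181
```

>>> {"op": "jog_arm", "data": {"steps": [{"delta_pos": [0, 0, 0], "turn": 1, "fingers": 0}, {"delta_pos": [0, 0, 0], "turn": 2, "fingers": 0}, {"delta_pos": [0, 0, 0], "turn": 2, "fingers": 0}, {"delta_pos": [0, 0, 0], "turn": 2, "fingers": 0}]}}

```text
time_s: 12.52
position: [0.5144, 0.0131, 0.1371]
tcp_rot: [[0.809, 0.001, 0.587], [-0.587, 0.0, 0.809], [0.0, -1.0, 0.0]]
force: [0.3, -3.9, -7.2]
opening: 0.179
```

>>> {"op": "jog_arm", "data": {"steps": [{"delta_pos": [0, 0, 0], "turn": 1, "fingers": 0}, {"delta_pos": [0, 0, 0], "turn": 2, "fingers": 0}, {"delta_pos": [0, 0, 0], "turn": 2, "fingers": 0}, {"delta_pos": [0, 0, 0], "turn": 2, "fingers": 0}]}}

```text
time_s: 12.85
position: [0.5145, 0.013, 0.1371]
tcp_rot: [[0.829, 0.001, 0.559], [-0.559, 0.0, 0.829], [0.001, -1.0, 0.0]]
force: [2.1, -2.7, -8.8]
opening: 0.18
```

>>> {"op": "jog_arm", "data": {"steps": [{"delta_pos": [0, 0, -0.5], "turn": 0, "fingers": 0}, {"delta_pos": [0, 0, -0.5], "turn": 0, "fingers": 0}, {"delta_pos": [0, 0, -0.5], "turn": 0, "fingers": 0}]}}

```text
time_s: 13.1
position: [0.5144, 0.013, 0.1369]
tcp_rot: [[0.829, 0.001, 0.559], [-0.559, -0.0, 0.829], [0.001, -1.0, 0.0]]
force: [0.7, -2.9, -6.2]
opening: 0.188
```

Run:
```python
from h import *
s=read_state();print(s['force'],s['moment'],s['position'],s['opening'])
```

```text
[ 0.66033053 -2.86413939 -6.17508555] [-0.34961162 -0.27113131  0.00049565] [0.51444913 0.01300552 0.13688977] 0.18753990723867545
```

>>> {"op": "jog_arm", "data": {"steps": [{"delta_pos": [0, 0, 0], "turn": 1, "fingers": 0}, {"delta_pos": [0, 0, 0], "turn": 2, "fingers": 0}, {"delta_pos": [0, 0, 0], "turn": 2, "fingers": 0}, {"delta_pos": [0, 0, 0], "turn": 2, "fingers": 0}]}}

```text
time_s: 13.43
position: [0.5145, 0.013, 0.1366]
tcp_rot: [[0.848, 0.001, 0.529], [-0.529, -0.0, 0.848], [0.001, -1.0, 0.0]]
force: [2.7, -2.4, -7.4]
opening: 0.178
```

>>> {"op": "jog_arm", "data": {"steps": [{"delta_pos": [0, 0, 0], "turn": 1, "fingers": 0}, {"delta_pos": [0, 0, 0], "turn": 2, "fingers": 0}, {"delta_pos": [0, 0, 0], "turn": 2, "fingers": 0}, {"delta_pos": [0, 0, 0], "turn": 2, "fingers": 0}]}}

```text
time_s: 13.77
position: [0.5145, 0.013, 0.1365]
tcp_rot: [[0.866, 0.001, 0.499], [-0.499, -0.0, 0.866], [0.001, -1.0, 0.0]]
force: [3.3, -2.5, -10.7]
opening: 0.184
```

>>> {"op": "jog_arm", "data": {"steps": [{"delta_pos": [0, 0, -0.5], "turn": 0, "fingers": 0}, {"delta_pos": [0, 0, -1], "turn": 0, "fingers": 0}, {"delta_pos": [0, 0, -1], "turn": 0, "fingers": 0}, {"delta_pos": [0, 0, -1], "turn": 0, "fingers": 0}]}}

```text
time_s: 14.1
position: [0.5145, 0.013, 0.1357]
tcp_rot: [[0.866, 0.001, 0.5], [-0.5, -0.0, 0.866], [0.001, -1.0, 0.0]]
force: [4.3, -1.9, -10.0]
opening: 0.182
```

>>> {"op": "jog_arm", "data": {"steps": [{"delta_pos": [0, 0, -0.5], "turn": 1, "fingers": 0}, {"delta_pos": [0, 0, -1], "turn": 2, "fingers": 0}, {"delta_pos": [0, 0, -1], "turn": 2, "fingers": 0}, {"delta_pos": [0, 0, -1], "turn": 2, "fingers": 0}]}}

```text
time_s: 14.43
position: [0.5145, 0.013, 0.1347]
tcp_rot: [[0.884, 0.001, 0.468], [-0.468, -0.0, 0.884], [0.001, -1.0, 0.0]]
force: [5.4, -2.7, -9.6]
opening: 0.179
```

Run:
```python
from h import *
s=read_state();print(s['force'],s['moment'],s['position'],s['opening'])
```

```text
[ 5.43237078 -2.69005701 -9.62331349] [-0.38638675 -0.82475254  0.0040628 ] [0.51450144 0.01297081 0.13471572] 0.17874379602549192
```

>>> {"op": "jog_arm", "data": {"steps": [{"delta_pos": [0.5, 0, -1], "turn": 0, "fingers": 0}, {"delta_pos": [0.5, 0, -2], "turn": 0, "fingers": 0}, {"delta_pos": [0.5, 0, -3], "turn": 0, "fingers": 0}, {"delta_pos": [0.5, 0, -4], "turn": 0, "fingers": 0}, {"delta_pos": [0.5, 0, -4], "turn": 0, "fingers": 0}, {"delta_pos": [0.5, 0, -4], "turn": 0, "fingers": 0}]}}

```text
time_s: 14.93
position: [0.5146, 0.013, 0.1306]
tcp_rot: [[0.883, -0.0, 0.469], [-0.469, -0.0, 0.883], [-0.0, -1.0, -0.0]]
force: [3.7, -3.6, -9.8]
opening: 0.184
```

Run:
```python
from h import *
s=read_state();print(s['force'],s['moment'],s['position'],s['opening'])
```

```text
[ 3.6570516  -3.58237834 -9.77716506] [-0.50837884 -0.67822362  0.03032443] [0.51462944 0.01296994 0.13059563] 0.18382473479663475
```

Two more millimetres to home.

>>> {"op": "jog_arm", "data": {"steps": [{"delta_pos": [0, 0, -1], "turn": 0, "fingers": 0}, {"delta_pos": [0, 0, -1.5], "turn": 0, "fingers": 0}, {"delta_pos": [0, 0, -1.5], "turn": 0, "fingers": 0}, {"delta_pos": [0, 0, -1.5], "turn": 0, "fingers": 0}]}}

```text
time_s: 15.27
position: [0.5146, 0.0129, 0.1292]
tcp_rot: [[0.883, -0.0, 0.469], [-0.469, -0.0, 0.883], [-0.0, -1.0, -0.0]]
force: [3.0, -2.7, -8.2]
opening: 0.181
```

>>> {"op": "jog_arm", "data": {"steps": [{"delta_pos": [0, 0, -0.5], "turn": 0, "fingers": 0}, {"delta_pos": [0, 0, -0.5], "turn": 0, "fingers": 0}, {"delta_pos": [0, 0, -0.5], "turn": 0, "fingers": 0}]}}

```text
time_s: 15.52
position: [0.5146, 0.013, 0.1288]
tcp_rot: [[0.883, 0.0, 0.469], [-0.469, -0.0, 0.883], [0.0, -1.0, -0.0]]
force: [3.4, -3.6, -7.3]
opening: 0.179
```

>>> {"op": "jog_arm", "data": {"steps": [{"delta_pos": [0, 0, -0.4], "turn": 0, "fingers": 0}, {"delta_pos": [0, 0, -0.4], "turn": 0, "fingers": 0}, {"delta_pos": [0, 0, -0.4], "turn": 0, "fingers": 0}]}}

```text
time_s: 15.77
position: [0.5146, 0.013, 0.1287]
tcp_rot: [[0.883, 0.0, 0.469], [-0.469, -0.0, 0.883], [0.0, -1.0, -0.0]]
force: [1.9, -3.3, -1.9]
opening: 0.183
```

>>> {"op": "jog_arm", "data": {"steps": [{"delta_pos": [0, 0, 0], "turn": 0, "fingers": 30}, {"delta_pos": [0, 0, 0], "turn": 0, "fingers": 45}, {"delta_pos": [0, 0, 0], "turn": 0, "fingers": 60}, {"delta_pos": [0, 0, 0], "turn": 0, "fingers": 60}, {"delta_pos": [0, 0, 0], "turn": 0, "fingers": 60}, {"delta_pos": [0, 0, 0], "turn": 0, "fingers": 60}]}}

```text
time_s: 16.27
position: [0.5144, 0.0132, 0.1283]
tcp_rot: [[0.883, -0.001, 0.469], [-0.469, 0.0, 0.883], [-0.001, -1.0, 0.0]]
force: [0.3, 0.2, 0.0]
opening: 0.541
```

>>> {"op": "jog_arm", "data": {"steps": [{"delta_pos": [0, 0, 10], "turn": 0, "fingers": 60}, {"delta_pos": [0, 0, 30], "turn": 0, "fingers": 60}, {"delta_pos": [0, 0, 60], "turn": 0, "fingers": 60}, {"delta_pos": [0, 0, 90], "turn": 0, "fingers": 60}, {"delta_pos": [0, 0, 115], "turn": 0, "fingers": 60}, {"delta_pos": [-10, -30, 115], "turn": 0, "fingers": 60}, {"delta_pos": [-20, -65, 115], "turn": 0, "fingers": 60}, {"delta_pos": [-30, -100, 115], "turn": 0, "fingers": 60}, {"delta_pos": [-40, -135, 115], "turn": 0, "fingers": 60}, {"delta_pos": [-50, -170, 115], "turn": 0, "fingers": 60}, {"delta_pos": [-60, -205, 115], "turn": 0, "fingers": 60}, {"delta_pos": [-70, -240, 115], "turn": 0, "fingers": 60}, {"delta_pos": [-80, -275, 115], "turn": 0, "fingers": 60}, {"delta_pos": [-80, -275, 115], "turn": 0, "fingers": 60}, {"delta_pos": [-80, -275, 115], "turn": 0, "fingers": 60}]}}

```text
time_s: 17.52
position: [0.4341, -0.2638, 0.2438]
tcp_rot: [[0.881, 0.001, 0.473], [-0.473, -0.0, 0.881], [0.001, -1.0, 0.0]]
force: [0.2, 0.5, -0.1]
opening: 0.597
```

Run:
```python
from h import *
im=capture("scene");cv2.imwrite("pics/f.png",cv2.resize(im[150:270,220:360,::-1],None,fx=4,fy=4,interpolation=cv2.INTER_CUBIC))
im=capture("top");cv2.imwrite("pics/g.png",im[:,:,::-1]);cv2.imwrite("pics/gz.png",cv2.resize(im[140:240,200:330,::-1],None,fx=5,fy=5,interpolation=cv2.INTER_CUBIC))
for n in("scene","top"):
  for t in ("knob_grip","pointer","vial","comb"):print(n,t,[(d['confidence'],d['position']) for d in tip_of(t,n)][:2])
```

```text
scene knob_grip [(0.61, [0.5147, 0.013, 0.1266])]
scene pointer [(0.84, [0.5353, 0.0536, 0.1078]), (0.61, [0.5416, -0.0359, 0.0976])]
scene vial [(0.51, [0.4483, 0.1148, 0.0862])]
scene comb [(0.65, [0.6467, 0.4126, 0.0019])]
top knob_grip []
top pointer []
top vial []
top comb []
```

View pics/f.png

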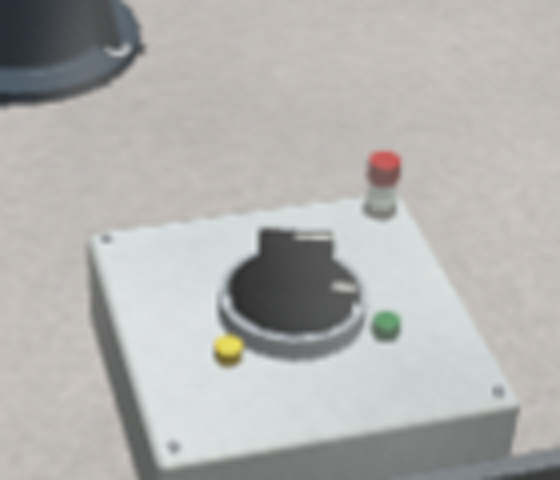

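View pics/gz.png

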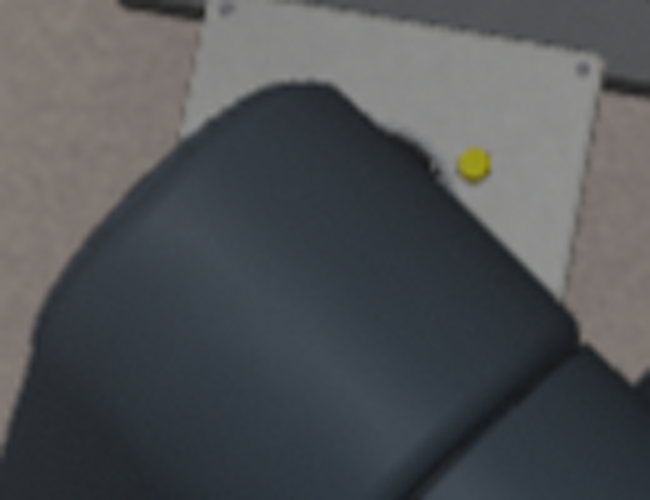

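View pics/g.png

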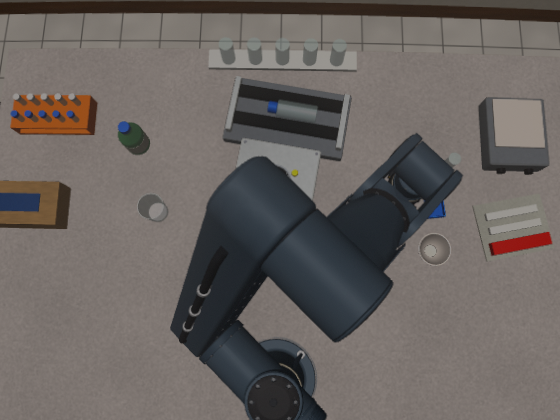

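Run:
```python
from rig import *
print(hand_in())
```

```text
the job is handed in; nothing more can be done
None
```

The roller mixer's selector knob is in the green slot and fully home. I let go of it and handed the job in at about 17.9 s of the 51 s allowed.

- **What I did:** I pulled the knob up about 14 mm and turned it towards green. I then felt along the ring with about 2–9 N of load on the pin. The pin started to drop at about 69° from rest, roughly 13° past the green marker's direction. I turned 2° further to centre it in the slot, lowered it until the spring pull left the wrist, and opened the fingers. The knob never went towards amber.
- **Checks that agree:** The tool came back to within 0.1 mm of the height at which it first gripped the knob. The scene camera shows the flange down in its collar as it was at the start. It puts the grip point at 127 mm (home should be 128 mm) and the pointer at about 72° from rest. After I let go, the force on the tool was near zero.
- **Checks that failed or disagreed:**
  - The last top-camera picture could not confirm the knob, because the arm's elbow was in front of it.
  - The network reported the white comb at the bottle's position, which I took as a false find, so the comb was not confirmed at the end. The vial read within about 1 mm of where it started.
  - A sideways force of 3–5 N stayed on the tool while it held the knob, from a small centring error.

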